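Bring the navy buttons round to the front

TASK

A navy button is wanted next: with your fingertips push the scalloped rim of the wooden turntable round, gently, until the glass pot of navy buttons stands at the very front of the turntable, in line with the orange sorting cup, and then take your hand away. Do not touch or lift any of the glass pots, which must stay standing in their places on the turntable, and leave the sorting cup, the belt buckle and the snap setter where they are.

Things in the scene. Friction and masses are not known exactly. Their poses are not given: they have to be found in the camera images.
- shelf: the narrow pine shelf: a 20 mm board, 360 mm deep (its x) and 800 mm long (its y), on cleats, fixed to the counter at a slight angle. Origin at the centre of its underside on the counter (world z = 0); its top face is 60 mm higher. Its -x axis is the shelf's front, the side nearest the robot
- foot: the turntable's fixed round foot, 170 mm across, on the shelf under the turntable. Origin on the turning axis, at the height of the shelf's top face (world z = 0.060). Its axes are parallel to the shelf's: its -x axis points to the front, and the orange cup stands on that line
- deck_axis (a point): middle of the turntable's top face (brass disc), on the turning axis, world z 0.098. The turntable is a wooden deck 20 mm thick (world z 0.078 to 0.098, with 18 mm of air over the shelf outside the foot). One pot stands on each of its six lobes, its centre 88 mm from the axis, over a darker inlay
- deck_rim (a point): tip of the navy pot's lobe on the rim, 160 mm from the axis, at the top face. The outline is six discs of 52 mm radius, centred 108 mm from the axis and 60 degrees apart, plus a middle disc of 125 mm radius. Halfway between two lobes the rim dips to 125 mm: a valley 24 mm wide at its bottom, 67 mm wide at 145 mm from the axis, for a fingertip to push the next lobe's flank
- deck (a joint): angle by which the turntable has been turned since the start, rad (0 at the start, wherever the pots then are), growing counter-clockwise seen from above, without stops in either direction. It turns on a bearing with a light drag of about 0.1 N m (under a newton at the rim) and soon stops when no longer pushed
- pot_navy: open glass pot, 48 mm across and 32 mm tall, heaped to the brim with navy blue buttons, standing loose on one of the six lobes of the turntable; origin at the centre of its underside, which stays on the turntable's top face. The only navy pot
- pot_amber1: open glass pot, 48 mm across and 32 mm tall, heaped to the brim with amber buttons, standing loose on one of the six lobes of the turntable; origin at the centre of its underside, which stays on the turntable's top face
- pot_ivory1: open glass pot, 48 mm across and 32 mm tall, heaped to the brim with ivory buttons, standing loose on one of the six lobes of the turntable; origin at the centre of its underside, which stays on the turntable's top face
- pot_amber2: open glass pot, 48 mm across and 32 mm tall, heaped to the brim with amber buttons, standing loose on one of the six lobes of the turntable; origin at the centre of its underside, which stays on the turntable's top face
- pot_ivory2: open glass pot, 48 mm across and 32 mm tall, heaped to the brim with ivory buttons, standing loose on one of the six lobes of the turntable; origin at the centre of its underside, which stays on the turntable's top face
- pot_ivory3: open glass pot, 48 mm across and 32 mm tall, heaped to the brim with ivory buttons, standing loose on one of the six lobes of the turntable; origin at the centre of its underside, which stays on the turntable's top face
- cup: orange plastic sorting cup, 60 mm across the mouth, 50 mm tall, standing loose on the counter just before the shelf, straight in front of the turntable's axis; its mouth is below the shelf's top face. Origin at the centre of its underside
- buckle: brass belt buckle, about 68 x 52 x 8 mm, lying loose on the shelf beside the turntable; origin at the centre of its underside
- setter: chrome snap setter, a rod about 116 mm long and 15 mm thick, lying loose on the shelf beside the turntable along its own x axis; origin under its middle
Not all that is in view belongs to the job. What is shaped like the pot_ivory2 but yellow is not meant.

How it is judged:
By the outcome, as a careful person would: the job done as asked, in the order asked, and still so for the second after the job is handed in, with the robot touching nothing.
It also fails if it takes over 72 s, if anything falls off the work surface, if the arm or the gripper's body presses on something with over 40 N, if the wrist force passes 120 N, or if a joint passes its speed limit or range.

ROBOT

A 6-joint arm with a two-finger parallel gripper is mounted at the origin on the work surface. World frame = base frame: x ahead of the robot, y to its left, z up, the work surface at z = 0. Lengths are in m, angles in rad, forces in N, time in s.
With the tool pointing down it reaches from about 0.35 to 0.95 m from the base axis. Payload 17.4 kg.
Tool frame: the origin (TCP) lies midway between the tips of the shut fingers; the grasp point (between the pads) lies grip_depth behind it (grip_depth is the distance from the TCP to the grasp point, in m); z points along the fingers, y is the line along which they close (so a half turn about z gives the same grasp; the last joint's range is limited). The gripper opens to 93 mm and grips with 3 to 60 N. Pads are 15 mm wide; open, the fingers measure 128 mm over their backs; the gripper's body (75 mm by 188 mm) begins 65 mm behind the grasp point.
Start: joints at [1.312, 0.116, 1.442, -0, 1.584, -0.038], TCP at [0.148, 0.659, 0.219] pointing down, gripper open.
Joint ranges: [-2.83, 2.83], [-0.83, 2.19], [0.07, 2.5], [-1.14, 4.28], [0.01, 3], [-2.97, 2.97]. Speed limits (rad/s): [1.89, 1.89, 2.22, 3.14, 3.14, 3.14].

INTERFACE

Orientations are given as [roll, pitch, yaw] about the fixed x, y, z axes, in that order (R = Rz(yaw) Ry(pitch) Rx(roll)).
In Python, from bench import read_state, capture, close_job, grip_depth gives the robot as it stands.
- The arm moves only by the tool step_arm, never from a script. Its argument "rows" is a list of rows, each a list of 5 numbers: the finger opening in cm, from 0 to 9.3, then the shift along the tool's x, y, z in cm, then the turn about the tool's z in degrees. A call has 1 to 5 rows; each row is the pose to reach, as a shift and turn from the pose commanded when the call began, along the tool's axes at that moment; what a row does not reach only later rows make up. A row lasts 1/12 s, in which the tool goes at most 41.7 mm and 7.16 degrees, less where a joint would pass 70% of its speed; a pose out of reach is approached as far as the arm can. A call with a gripper value outside its range is refused whole. The fingers move at their own pace and stop on an object; "force" is the grip in N (left out, the last holds). Time passes only in rows, so rows that repeat a pose let the fingers close. It gives the time, the measured TCP pose, the force, the opening and the grip force at its end, in the units of the state.
- read_state(): the state, without advancing time (a new reading comes with each control period).
- capture(name): name is "scene" or "top"; returns a dict with "img" (384x512x3 uint8, red, green, blue), "depth" (384x512 float32, m along the optical axis (not along the pixel's ray), 0 where there is no reading), "intrinsics" (3x3 intrinsics, pixels), "k1" (the pictures are not rectified: a ray, as slopes to the right and down, at radius r is drawn at 1 + k1 r^2 times it, then the intrinsics apply), "T" (4x4, takes a point from camera to world coordinates). Camera axes: x right, y up, looking along -z (the intrinsics and any distortion apply to the point x, -y, -z); pixel columns grow to the right and rows downward; lengths in m; the calibration is good to about 2 mm. A picture is of the moment at which its call begins.
- close_job(): hands the job in; it is judged then, once.
The state is a dict: "time": time; "joint_pos": joint angles; "joint_velocities": joint speeds; "effort": joint torques, N m; "ee_pos": TCP position; "orientation": TCP orientation; "force": force on the tool from outside, world axes, zero at the start; "moment": the same for the moment, N m; "opening": finger opening in m; "finger_force": force on a finger pad.
Only numpy, scipy, OpenCV 4.12 (cv2) and the standard library are available. Lean on these libraries where they do the work, as an engineer would, in place of code of your own. Each camera call takes 0.05 s, during which the arm holds its last target. There are 200 camera calls.

## Working session

There is one attempt and no reset: what is moved stays moved. The work goes in short steps, Python scripts to look and compute and a tool call to move; the robot and the scene stay as the last step left them, time stands still between calls to the robot, and variables do not carry over. Pictures are saved under pics/ and viewed, at most 10 in all, crops included, and the job is handed in when it is done.

Besides the shell and the picture viewer there is one more tool, called as name(argument=value, ...) on one line, values as JSON. step_arm: Moves the arm, as the interface text tells. Its arguments: {"type":"object","properties":{"rows":{"type":"array","items":{"type":"array","items":{"type":"number"}}},"force":{"type":"number"}},"required":["rows"]}

```bash
mkdir -p pics; cat > h.py <<'E'
import numpy as np, cv2
from bench import read_state, capture, close_job, grip_depth
def ray(c,u,v):
    K=c["intrinsics"]; x=(u-K[0,2])/K[0,0]; y=(v-K[1,2])/K[1,1]
    a,b=x,y
    for _ in range(20):
        s=1+c["k1"]*(a*a+b*b); a,b=x/s,y/s
    return np.array([a,-b,-1.])
def atz(c,u,v,z):
    d=c["T"][:3,:3]@ray(c,u,v); o=c["T"][:3,3]
    return o+d*(z-o[2])/d[2]
def proj(c,p):
    q=np.linalg.inv(c["T"])@np.append(p,1); a,b=q[0]/-q[2],-q[1]/-q[2]
    s=1+c["k1"]*(a*a+b*b); K=c["intrinsics"]
    return K[0,0]*a*s+K[0,2],K[1,1]*b*s+K[1,2]
def save(c,n,crop=None,f=1.5):
    im=c["img"]
    if crop: x0,y0,x1,y1=crop; im=im[y0:y1,x0:x1]
    cv2.imwrite(f"pics/{n}.png",cv2.resize(im[...,::-1],None,fx=f,fy=f,interpolation=cv2.INTER_CUBIC))
E
python3 - <<'E'
from h import *
c=capture("top"); save(c,"top1"); d=capture("scene"); save(d,"scene1")
import pickle; pickle.dump(c,open("top1.pkl","wb"))
s=read_state(); print(s,grip_depth,c["T"])
E
```

```text
{'time': 0.1, 'joint_pos': array([ 1.31218629e+00,  1.16425836e-01,  1.44221581e+00,  1.15125228e-05,
        1.58398567e+00, -3.77827413e-02]), 'joint_velocities': array([-0.00124481, -0.00101771, -0.00137999, -0.00023493, -0.00125283,
       -0.00018922]), 'effort': array([ 1.63814955e-03, -7.22883224e+01, -6.23881674e+01,  7.82278692e-02,
        2.27071991e-02, -5.63695437e-05]), 'ee_pos': array([0.14779598, 0.65842908, 0.21797645]), 'orientation': array([-3.14055916e+00, -5.05865295e-05,  2.92076548e+00]), 'force': array([ 0.06919862, -0.88318026, -0.25849011]), 'moment': array([ 0.03161883,  0.02054927, -0.00595118]), 'finger_force': 0.0, 'opening': 0.09286115396504875} 0.0188 [[ 0.02564117  0.99873976 -0.04314422  0.55018709]
 [-0.99938606  0.02664074  0.02275475  0.02365545]
 [ 0.02387546  0.04253427  0.99880969  0.85287079]
 [ 0.          0.          0.          1.        ]]
```

View pics/top1.png

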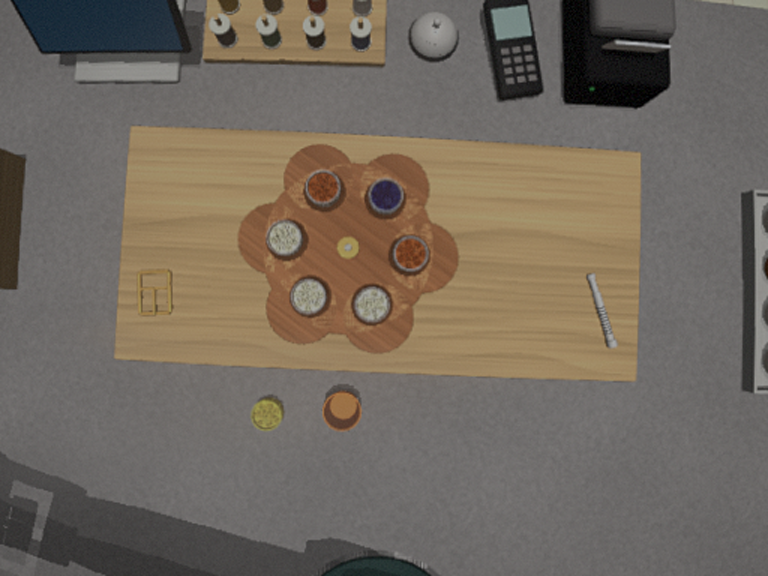

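View pics/scene1.png

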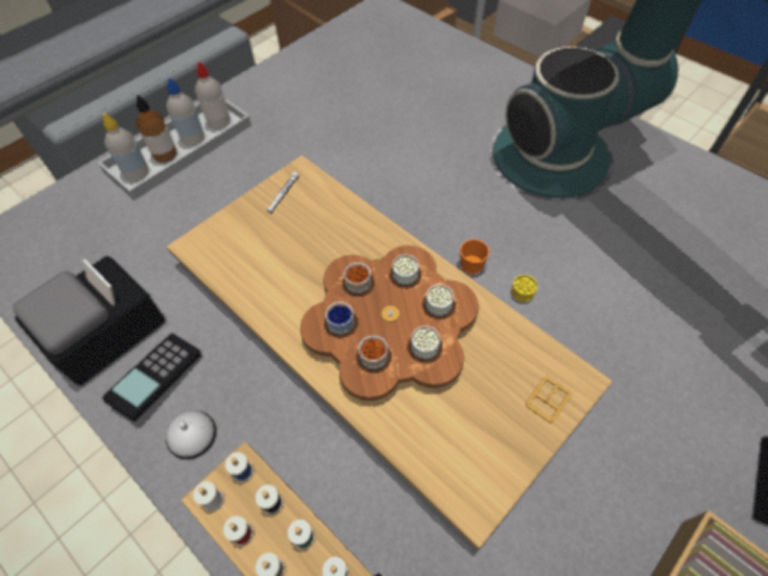

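The top view (1.5x enlarged) shows the brass disc at (347,247), the navy pot at (386,196) rear-right, and the cup at (342,408). The buckle is at left (154,292) and the setter at right (602,310). The yellow decoy pot is at (267,413). The shelf's front edge runs from (115,359) to (636,381).

```bash
python3 - <<'E'
from h import *
import pickle; c=pickle.load(open("top1.pkl","rb"))
P=lambda u,v,z:atz(c,u/1.5,v/1.5,z)
ax=P(347.5,247,.098); print("axis",ax)
for n,u,v in [("fl",115,359),("fr",636,381),("bl",131,127),("br",640,153)]:
    print(n,P(u,v,.06))
fl,fr,bl,br=[P(u,v,.06)[:2] for u,v in [(115,359),(636,381),(131,127),(640,153)]]
for a,b in[(fl,fr),(bl,br)]:
    d=a-b; print("yaw of y axis -90:",np.degrees(np.arctan2(d[1],d[0]))-90)
print("cup",P(342,410,.025), P(342,408,.05))
for n,u,v in [("navy",386,196),("amb_r",410,254),("iv_fr",372,304),("iv_fl",309,297),("iv_l",285,239),("amb_bl",323,188)]:
    p=P(u,v,.126); d=p-ax; print(n,p[:2],np.hypot(*d[:2]),np.degrees(np.arctan2(d[1],d[0])))
for n,u,v in [("buckle",154,292),("setA",592,275),("setB",613,346)]: print(n,P(u,v,.065))
# lobes via rim pixels: wood segmentation
E
```

```text
axis [0.62484701 0.0559394  0.098     ]
fl [0.45027717 0.4045426  0.06      ]
fr [ 0.43485023 -0.39134101  0.06      ]
bl [0.80635686 0.3981005  0.06      ]
br [ 0.79138349 -0.39713288  0.06      ]
yaw of y axis -90: -1.1104490728458245
yaw of y axis -90: -1.078689196611748
cup [0.37777264 0.06067991 0.025     ] [0.38599978 0.05963885 0.05      ]
navy [0.69456353 0.0035219 ] 0.0872237835884651 -36.93826956460193
amb_r [ 0.61479847 -0.0316175 ] 0.08813162696755542 -96.54695246287609
iv_fr [0.54460796 0.01895656] 0.08835176712694245 -155.2546309197601
iv_fl [0.5519309  0.10551398] 0.08817254554498148 145.7887947496228
iv_l [0.63083017 0.14113383] 0.0854042655747152 85.98274204797183
amb_bl [0.70324828 0.09110605] 0.08592701617045914 24.15847325849677
buckle [0.55310449 0.34564466 0.065     ]
setA [ 0.5963095  -0.31576151  0.065     ]
setB [ 0.48872616 -0.35057616  0.065     ]
```

step_arm(rows=[[0,-3,-2.6,0,-2.5],[0,-6,-5.2,0,-5],[0,-9,-7.8,0,-7.5],[0,-12,-10.5,0,-10],[0,-15,-13.1,0,-12.65]])

```text
time: 0.52
ee_pos: [0.266, 0.4962, 0.2183]
orientation: [-3.141, -0.0, -3.139]
force: [1.5, 0.7, -1.0]
opening: 0.0644
finger_force: 0.0
```

step_arm(rows=[[0,-2.1,-2.9,0,0],[0,-4.2,-5.8,0,0],[0,-6.3,-8.7,0,0],[0,-8.4,-11.6,0,0],[0,-10.5,-14.4,0,0]])

```text
time: 0.93
ee_pos: [0.3711, 0.3523, 0.2185]
orientation: [-3.142, -0.0, -3.141]
force: [-0.2, 0.9, -0.1]
opening: 0.0312
finger_force: 0.0
```

step_arm(rows=[[0,-2.1,-2.9,0,0],[0,-4.2,-5.8,0,0],[0,-6.3,-8.7,0,0],[0,-8.4,-11.6,0,0],[0,-10.5,-14.4,0,0]])

```text
time: 1.35
ee_pos: [0.4761, 0.2082, 0.2185]
orientation: [-3.142, -0.0, 3.141]
force: [0.4, 0.8, 0.1]
opening: 0.0009
finger_force: 0.0
```

step_arm(rows=[[0,-2.1,-2.9,0,0],[0,-4.2,-5.8,0,0],[0,-6.3,-8.7,0,0],[0,-8.4,-11.6,0,0],[0,-10.5,-14.4,0,0]])

```text
time: 1.77
ee_pos: [0.5812, 0.0641, 0.2184]
orientation: [-3.142, -0.0, 3.141]
force: [0.2, -0.0, 0.6]
opening: -0.0
finger_force: 0.0
```

step_arm(rows=[[0,-2.1,-2.9,0,0],[0,-4.2,-5.8,0,0],[0,-6.3,-8.7,0,0],[0,-8.4,-11.6,0,0],[0,-10.5,-14.4,0,0]])

```text
time: 2.18
ee_pos: [0.6862, -0.0799, 0.2182]
orientation: [3.142, -0.001, 3.141]
force: [-0.6, 0.9, -0.0]
opening: 0.0004
finger_force: 0.0
```

step_arm(rows=[[0,0,0,2.5,0],[0,0,0,5,0],[0,0,0,7.5,0],[0,0,0,9.5,0],[0,0,0,10.5,0]])

```text
time: 2.6
ee_pos: [0.6844, -0.078, 0.1101]
orientation: [3.141, -0.004, 3.141]
force: [-0.5, -1.2, -0.5]
opening: 0.0004
finger_force: 0.0
```

```bash
python3 - <<'E'
from h import *
save(capture("scene"),"scene2",(180,140,380,290),4)
print(read_state()["ee_pos"])
E
```

```text
[ 0.68414311 -0.07788144  0.10938198]
```

View pics/scene2.png

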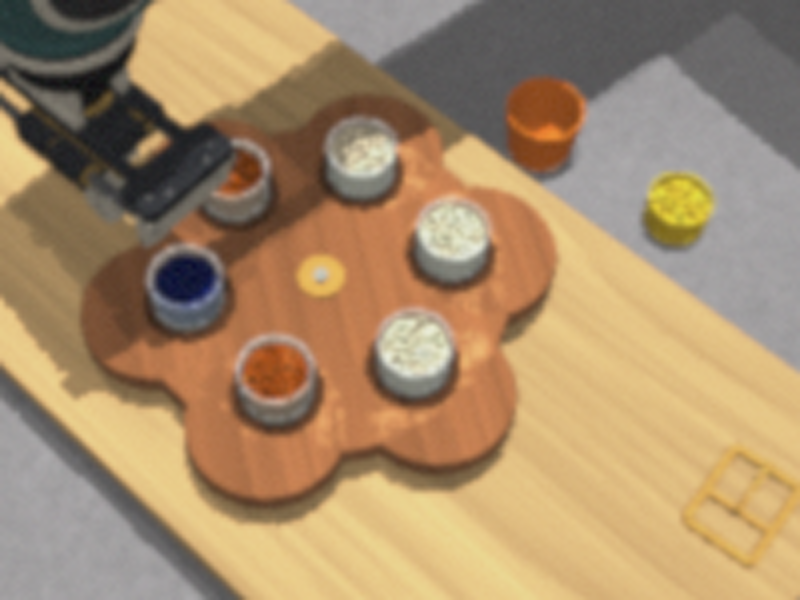

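The scene crop shows the fingertips at about (150,230), over the valley between the navy pot and the right amber pot, with nothing touched.

step_arm(rows=[[0,-0.1,-0.1,0.6,0],[0,-0.1,-0.2,1.2,0],[0,-0.1,-0.2,1.9,0],[0,-0.1,-0.2,2.5,0],[0,-0.1,-0.2,2.8,0]])

```text
time: 3.07
ee_pos: [0.6864, -0.0801, 0.0851]
orientation: [3.142, -0.0, 3.142]
force: [-0.5, 1.1, 0.1]
opening: 0.0007
finger_force: 0.0
```

```bash
python3 - <<'E'
from h import *
s=read_state(); print(s["ee_pos"],s["force"])
ax=np.array([.625,.056]); r=.148
f=lambda a:ax+r*np.array([np.cos(np.radians(a)),np.sin(np.radians(a))])
a=-65.8
for k,steps in enumerate([(1,2,2,3,3)]+[(3,)*5]*8+[(3,3,2,2,1)]):
    p0=f(a);rows=[]
    for st in steps:
        a-=st; d=(f(a)-p0)*100; rows.append([0,round(-d[0],1),round(d[1],1),0,0])
    print(k,a,rows)
E
```

```text
[ 0.68640269 -0.08006921  0.08507256] [-0.52055727  1.14530675  0.10031087]
0 -76.8 [[0, np.float64(0.2), np.float64(-0.1), 0, 0], [0, np.float64(0.7), np.float64(-0.3), 0, 0], [0, np.float64(1.2), np.float64(-0.5), 0, 0], [0, np.float64(1.9), np.float64(-0.7), 0, 0], [0, np.float64(2.7), np.float64(-0.9), 0, 0]]
1 -91.8 [[0, np.float64(0.8), np.float64(-0.2), 0, 0], [0, np.float64(1.5), np.float64(-0.3), 0, 0], [0, np.float64(2.3), np.float64(-0.4), 0, 0], [0, np.float64(3.1), np.float64(-0.4), 0, 0], [0, np.float64(3.8), np.float64(-0.4), 0, 0]]
2 -106.8 [[0, np.float64(0.8), np.float64(0.0), 0, 0], [0, np.float64(1.5), np.float64(0.1), 0, 0], [0, np.float64(2.3), np.float64(0.3), 0, 0], [0, np.float64(3.1), np.float64(0.4), 0, 0], [0, np.float64(3.8), np.float64(0.6), 0, 0]]
3 -121.8 [[0, np.float64(0.7), np.float64(0.2), 0, 0], [0, np.float64(1.5), np.float64(0.5), 0, 0], [0, np.float64(2.2), np.float64(0.8), 0, 0], [0, np.float64(2.9), np.float64(1.2), 0, 0], [0, np.float64(3.5), np.float64(1.6), 0, 0]]
4 -136.8 [[0, np.float64(0.6), np.float64(0.4), 0, 0], [0, np.float64(1.3), 
[... 643 characters left out ...]
np.float64(0.2), np.float64(0.8), 0, 0], [0, np.float64(0.3), np.float64(1.5), 0, 0], [0, np.float64(0.4), np.float64(2.3), 0, 0], [0, np.float64(0.4), np.float64(3.1), 0, 0], [0, np.float64(0.4), np.float64(3.8), 0, 0]]
8 -196.8 [[0, np.float64(-0.0), np.float64(0.8), 0, 0], [0, np.float64(-0.1), np.float64(1.5), 0, 0], [0, np.float64(-0.3), np.float64(2.3), 0, 0], [0, np.float64(-0.4), np.float64(3.1), 0, 0], [0, np.float64(-0.6), np.float64(3.8), 0, 0]]
9 -207.8 [[0, np.float64(-0.2), np.float64(0.7), 0, 0], [0, np.float64(-0.5), np.float64(1.5), 0, 0], [0, np.float64(-0.7), np.float64(1.9), 0, 0], [0, np.float64(-1.0), np.float64(2.4), 0, 0], [0, np.float64(-1.1), np.float64(2.6), 0, 0]]
```

step_arm(rows=[[0,0.2,-0.1,0,0],[0,0.7,-0.3,0,0],[0,1.2,-0.5,0,0],[0,1.9,-0.7,0,0],[0,2.7,-0.9,0,0]])

```text
time: 3.48
ee_pos: [0.659, -0.0894, 0.086]
orientation: [-3.141, 0.001, 3.141]
force: [0.2, -0.5, -0.1]
opening: 0.0003
finger_force: 0.4
```

step_arm(rows=[[0,0.8,-0.2,0,0],[0,1.5,-0.3,0,0],[0,2.3,-0.4,0,0],[0,3.1,-0.4,0,0],[0,3.8,-0.4,0,0]])

```text
time: 3.9
ee_pos: [0.6206, -0.0931, 0.0857]
orientation: [-3.142, 0.0, 3.141]
force: [-0.5, -0.5, 0.2]
opening: 0.0006
finger_force: 0.4
```

step_arm(rows=[[0,0.8,0,0,0],[0,1.5,0.1,0,0],[0,2.3,0.3,0,0],[0,3.1,0.4,0,0],[0,3.8,0.6,0,0]])

```text
time: 4.32
ee_pos: [0.5827, -0.0869, 0.0857]
orientation: [-3.142, -0.0, -3.142]
force: [1.0, -0.0, 1.0]
opening: 0.0
finger_force: 0.3
```

step_arm(rows=[[0,0.7,0.2,0,0],[0,1.5,0.5,0,0],[0,2.2,0.8,0,0],[0,2.9,1.2,0,0],[0,3.5,1.6,0,0]])

```text
time: 4.73
ee_pos: [0.5477, -0.0707, 0.0856]
orientation: [-3.142, -0.0, 3.142]
force: [0.4, 0.2, -0.1]
opening: 0.0002
finger_force: 0.3
```

Going well; continuing the arc.

step_arm(rows=[[0,0.6,0.4,0,0],[0,1.3,0.9,0,0],[0,1.9,1.4,0,0],[0,2.4,1.9,0,0],[0,3.0,2.4,0,0]])

```text
time: 5.15
ee_pos: [0.518, -0.0465, 0.0857]
orientation: [3.142, 0.0, -3.142]
force: [0.9, -0.8, 0.5]
opening: 0.0004
finger_force: 0.4
```

step_arm(rows=[[0,0.5,0.6,0,0],[0,1.0,1.2,0,0],[0,1.5,1.8,0,0],[0,1.9,2.5,0,0],[0,2.3,3.1,0,0]])

```text
time: 5.57
ee_pos: [0.495, -0.0153, 0.0857]
orientation: [3.142, -0.0, -3.142]
force: [0.6, -0.2, 0.5]
opening: 0.0004
finger_force: 0.4
```

step_arm(rows=[[0,0.3,0.7,0,0],[0,0.7,1.4,0,0],[0,0.9,2.1,0,0],[0,1.2,2.9,0,0],[0,1.4,3.6,0,0]])

```text
time: 5.98
ee_pos: [0.4812, 0.0208, 0.0856]
orientation: [3.142, -0.0, 3.142]
force: [0.4, -1.1, 0.8]
opening: 0.0005
finger_force: 0.4
```

step_arm(rows=[[0,0.2,0.8,0,0],[0,0.3,1.5,0,0],[0,0.4,2.3,0,0],[0,0.4,3.1,0,0],[0,0.4,3.8,0,0]])

```text
time: 6.4
ee_pos: [0.4775, 0.0589, 0.0857]
orientation: [3.141, -0.0, -3.141]
force: [-0.7, -1.2, 0.7]
opening: 0.0003
finger_force: 0.4
```

step_arm(rows=[[0,0,0.8,0,0],[0,-0.1,1.5,0,0],[0,-0.3,2.2,0,0],[0,-0.4,2.6,0,0],[0,-0.4,2.8,0,0]])

```text
time: 6.82
ee_pos: [0.4817, 0.0866, 0.0856]
orientation: [3.142, -0.0, -3.141]
force: [-1.0, -0.1, 0.6]
opening: 0.0003
finger_force: 0.2
```

```bash
python3 - <<'E'
from h import *
s=read_state(); print(s["ee_pos"],s["force"]); c=capture("top")
save(c,"top2",(130,70,330,220),4); save(capture("scene"),"scene3",(180,140,380,290),4)
E
```

```text
[0.48174896 0.08660852 0.08559826] [-0.9667319  -0.14898458  0.55723649]
```

View pics/scene3.png

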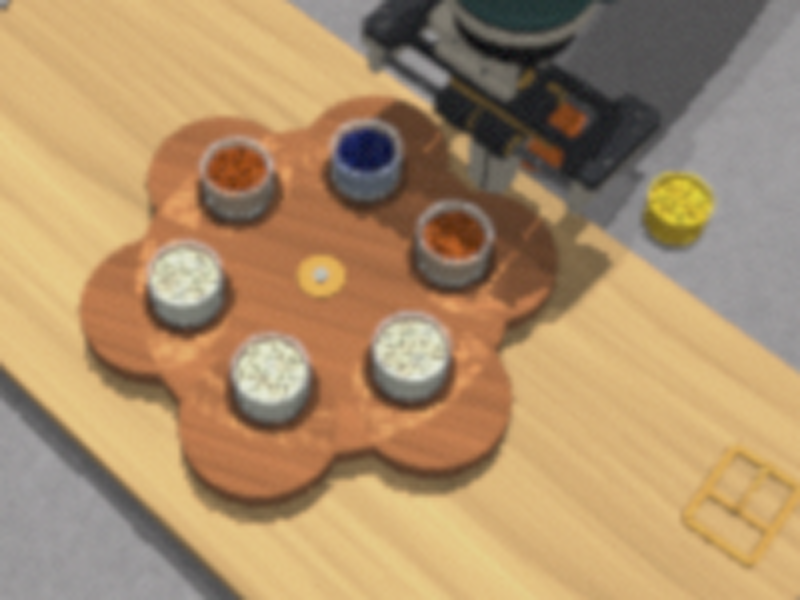

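The crop shows the navy pot now at (366,155), just right of front, the fingers in the valley left of it, and all pots in place. I'll measure the deck angle from the rims.

```bash
python3 - <<'E'
from h import *
c=capture("scene")
P=lambda u,v,z:atz(c,180+u/4,140+v/4,z)
ax=P(321,275,.098); print(ax)
pts=[(366,151),(455,233),(411,347),(271,365),(185,275),(237,172)]
W=np.array([P(u,v,.129)[:2] for u,v in pts]); m=W.mean(0); print(m)
for w in W:
    d=w-m; print(np.hypot(*d),np.degrees(np.arctan2(d[1],d[0])))
E
```

```text
[0.62094728 0.05796858 0.098     ]
[0.62316368 0.06015189]
0.08675255254863483 -157.81674846998135
0.08812540287909656 142.95932166431746
0.08719456649195934 82.18480822034604
0.08499516729804907 21.65542052879567
0.08764277950772327 -37.469539352264185
0.0853210007307443 -96.55447009241729
```

```bash
python3 - <<'E'
from h import *
ax=np.array([.625,.056]); r=.147
f=lambda a:ax+r*np.array([np.cos(np.radians(a)),np.sin(np.radians(a))])
a=-192.2
for steps in [(1,2,3,3,3),(3,3,2,1.5,.5)]:
    p0=f(a);rows=[]
    for st in steps:
        a-=st; d=(f(a)-p0)*100; rows.append([0,float(round(-d[0],1)),float(round(d[1],1)),0,0])
    print(a,rows)
E
```

```text
-204.2 [[0, -0.1, 0.3, 0, 0], [0, -0.2, 0.7, 0, 0], [0, -0.4, 1.5, 0, 0], [0, -0.7, 2.2, 0, 0], [0, -1.0, 2.9, 0, 0]]
-214.2 [[0, -0.3, 0.7, 0, 0], [0, -0.7, 1.4, 0, 0], [0, -1.0, 1.8, 0, 0], [0, -1.2, 2.1, 0, 0], [0, -1.3, 2.2, 0, 0]]
```

step_arm(rows=[[0,-0.1,0.3,0,0],[0,-0.2,0.7,0,0],[0,-0.4,1.5,0,0],[0,-0.7,2.2,0,0],[0,-1.0,2.9,0,0]])

```text
time: 7.38
ee_pos: [0.4918, 0.1158, 0.0857]
orientation: [3.141, 0.0, 3.142]
force: [-0.1, -0.8, -0.1]
opening: 0.0005
finger_force: 0.3
```

step_arm(rows=[[0,-0.3,0.7,0,0],[0,-0.7,1.4,0,0],[0,-1.0,1.8,0,0],[0,-1.2,2.1,0,0],[0,-1.3,2.2,0,0]])

```text
time: 7.8
ee_pos: [0.5048, 0.1375, 0.0856]
orientation: [3.141, -0.0, -3.141]
force: [-2.7, 1.7, 0.5]
opening: 0.0005
finger_force: 1.3
```

```bash
python3 - <<'E'
from h import *
print(read_state()["ee_pos"])
save(capture("top"),"top4",(130,80,330,230),4)
save(capture("scene"),"scene4",(180,140,380,290),4)
E
```

```text
[0.50475065 0.13748372 0.08556077]
```

View pics/scene4.png

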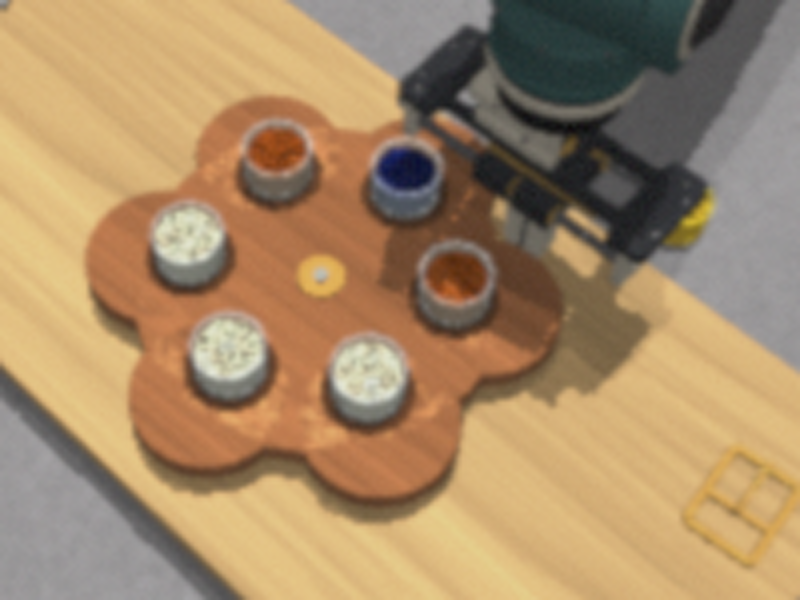

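The navy pot's rim is now at (407,169), nearly at the front; the other rims are at (457,271), (369,371), (229,344), (189,233) and (278,151). All pots are standing in place.

```bash
cat > m.py <<'E'
from h import *
def meas(pts):
    c=capture("scene")
    W=np.array([atz(c,180+u/4,140+v/4,.129)[:2] for u,v in pts]); m=W.mean(0); d=W-m
    a=np.degrees(np.arctan2(d[:,1],d[:,0])); r=(a+60*np.arange(6))%360-360; print(np.round(r,1),r.mean())
    # colour-based cross-check on the same view
    hsv=cv2.cvtColor(c["img"],cv2.COLOR_RGB2HSV)
E
python3 - <<'E'
from m import *
meas([(407,169),(457,271),(369,371),(229,344),(189,233),(278,151)])
s=read_state(); print(s["ee_pos"],s["force"])
c=capture("scene")
# shelf edge direction in the scene view (z=.06), from scene1 px /1.5
q=[atz(c,u/1.5,v/1.5,.06)[:2] for u,v in [(303,156),(611,382),(168,247),(479,547)]]
for a,b in[(q[1],q[0]),(q[3],q[2])]: d=a-b; print(np.degrees(np.arctan2(d[1],d[0]))-90)
E
```

```text
[-178.2 -176.2 -178.4 -178.5 -178.  -177.6] -177.80198459002006
[0.50456407 0.13687855 0.08561507] [-0.4752126   0.19999284 -0.19955188]
-1.329590464640205
-1.1690157168213489
```

step_arm(rows=[[0,-0.1,0.2,0,0],[0,-0.25,0.4,0,0],[0,-0.35,0.55,0,0],[0,-0.42,0.65,0,0],[0,-0.47,0.7,0,0]])

```text
time: 8.42
ee_pos: [0.5093, 0.1441, 0.0857]
orientation: [-3.142, -0.0, -3.141]
force: [-0.8, -0.0, 0.9]
opening: 0.0004
finger_force: 0.5
```

step_arm(rows=[[0,0.2,-0.3,0,0],[0,0.5,-0.5,0,0],[0,0.9,-0.3,0,0],[0,1.5,0.1,0,0],[0,2.5,0.8,0,0]])

```text
time: 8.83
ee_pos: [0.4838, 0.152, 0.0857]
orientation: [-3.142, 0.0, 3.141]
force: [0.6, -0.1, 0.5]
opening: 0.0002
finger_force: 0.0
```

```bash
python3 - <<'E'
from h import *
save(capture("scene"),"scene5",(180,140,380,290),4)
save(capture("top"),"top5",(130,80,330,230),4)
E
```

```text
(no output)
```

View pics/scene5.png

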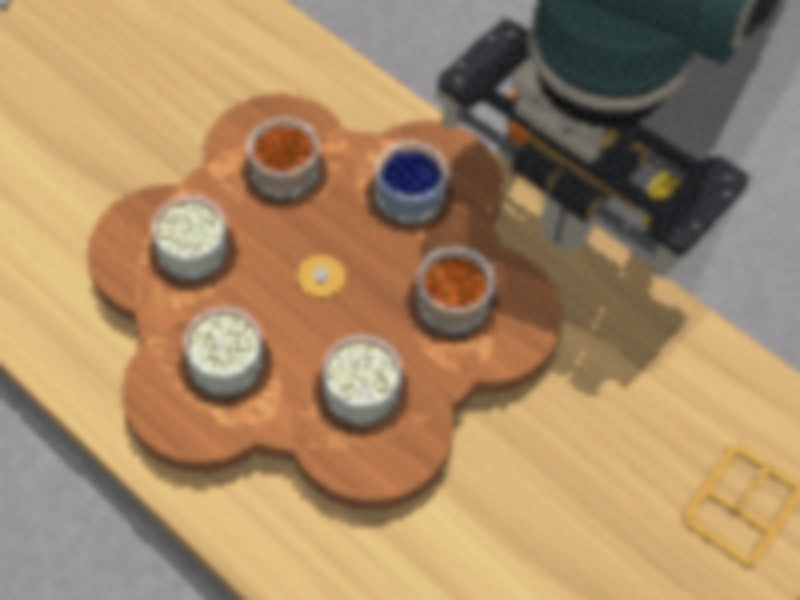

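The hand is clear of the rim at (565,220) and the navy pot is at (411,172). Next I raise the hand, move it aside and check from the top camera.

step_arm(rows=[[0,0.3,0.2,-3,0],[0,0.3,0.2,-6,0],[0,0.3,0.2,-9.5,0],[0,0.3,0.2,-12.5,0],[0,0.3,0.2,-13.5,0]])

```text
time: 9.35
ee_pos: [0.4819, 0.1545, 0.2257]
orientation: [3.14, 0.005, -3.141]
force: [0.0, -0.1, 0.2]
opening: 0.0009
finger_force: 0.0
```

step_arm(rows=[[0,1,3.5,0,0],[0,2,7,0,0],[0,3,10.5,0,0],[0,4,14,0,0],[0,5,17.5,0,0]])

```text
time: 9.77
ee_pos: [0.4301, 0.3306, 0.2204]
orientation: [3.142, 0.0, -3.141]
force: [0.8, 0.0, -0.3]
opening: 0.0007
finger_force: 0.0
```

step_arm(rows=[[0,2,3,0,0],[0,4,6,0,0],[0,6,9,0,0],[0,8,12,0,0],[0,9,13,0,0]])

```text
time: 10.18
ee_pos: [0.3386, 0.4618, 0.22]
orientation: [3.141, -0.001, -3.139]
force: [0.3, -1.4, -0.3]
opening: 0.0005
finger_force: 0.0
```

```bash
python3 - <<'E'
from h import *
c=capture("top");save(c,"top6",(140,80,340,290),2.8)
print(read_state()["ee_pos"])
E
```

```text
[0.33805106 0.46187964 0.22002677]
```

View pics/top6.png

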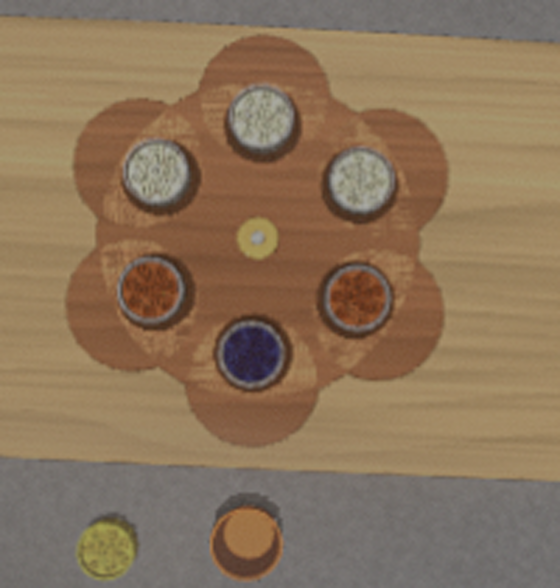

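The navy pot is at (251,353), at the front, with the cup below it at (247,541). The other pots are at (151,290), (157,172), (262,118), (361,181) and (357,298). A last numeric check from this view:

```bash
python3 - <<'E'
from h import *
c=capture("top")
P=lambda u,v,z:atz(c,140+u/2.8,80+v/2.8,z)[:2]
W=np.array([P(u,v,.129) for u,v in [(251,353),(151,290),(157,172),(262,118),(361,181),(357,298)]])
m=W.mean(0); d=W-m; a=np.degrees(np.arctan2(d[:,1],d[:,0])); r=(a+60*np.arange(6))%360-360; print(m,np.round(r,1),r.mean())
ax=P(257.5,238,.098); print(ax)
L=np.array([P(u,v,.098) for u,v in [(188,400),(316,400)]])
cu=P(247,542,.05); d=cu-ax; print(cu,np.degrees(np.arctan2(d[1],d[0]))-360); d=cu-m; print(np.degrees(np.arctan2(d[1],d[0]))-360)
for A,B in [((0,457),(555,480)),((0,16),(555,41))]:
    d=P(*A,.06)-P(*B,.06); print(np.degrees(np.arctan2(d[1],d[0]))-90)
E
```

```text
[0.62338439 0.05477494] [-181.  -180.8 -180.8 -181.  -181.  -180.6] -180.86918466484317
[0.62414718 0.05528095]
[0.38245139 0.05906358] -180.89662723718516
-181.01976657271697
-1.0069555460129749
-0.8689526214911041
```

Navy stands at -180.9°, the cup lies at -180.9° to -181.0°, and the shelf front at about -181°. They are aligned within a fraction of a degree.

```bash
python3 -c "
from bench import close_job; print(close_job())"
```

```text
the job is handed in; nothing more can be done
None
```

The navy pot now stands at the front of the turntable, in line with the orange cup to within about half a degree by camera. The hand is clear, the pots looked undisturbed in the last top view, and the job is handed in.

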